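Feed a bottle cap into the nest with the push stick

TASK

Pick up the white push stick from the black mat and use its thin nose to push the metal cap lying in the mouth of the feed track down the channel, past the springy catch, until it is fully home: pressed against the end stop so that its cushion gives a little (a millimetre or two), with the catch sprung shut behind the cap. Touch the cap only with the stick and push steadily, never harder than about 20 N, then draw the stick out and lay it flat on the mat again with its handle over the mat; leave the other things alone.

Things in the scene. Friction and masses are not known exactly. Their poses are not given: they have to be found in the camera images.
- track: Fixed steel feed track for caps. Origin: on its centre line at bench level; x = feed direction, mouth to nest; z up. Base plate x -80 to 90 mm, 76 mm wide; channel floor 8 mm above the bench. A nest (spring catch, then end stop) is clamped on the channel where it suits: the catch lies anywhere from x = 7 to 45 mm, not measured. The end stop's face is 26 mm past the catch.
- mouth (a point): Middle of the track's open mouth end (track x -80 mm), on the channel floor. Funnel between walls 15 mm high, open above: about 60 mm wide here, narrowing to 31 mm at channel. Nothing stands behind the mouth.
- channel (a point): Start of the straight channel (track x -40 mm), at mid width on its floor: 31 mm wide, walls 15 mm high. From 5 mm further on two lips (undersides 15 mm, tops 18 mm above the floor) cover it but for a 14 mm slot in the middle, through which the cap is seen.
- press (a point): Foot of the press column beyond the channel's end (track x 105 mm), 50 mm above the bench; the column is 50 mm wide and with its handle 280 mm tall. In front of it the nest's clamp bridges the channel, 45 mm high.
- catch (a joint): Spring catch of the nest: upright steel roller, 8 mm diameter, standing 6 mm into the channel from the track's +y side. Value in m: 0 fully out; grows as the cap presses it aside (about 3 mm as the cap's middle passes), 0 again once the cap is home. Passing takes roughly 3 to 11 N, which drops when it snaps over; against the end stop the force keeps growing.
- pad (a joint): Cushion of the nest's end stop: a black rubber pad across the channel, on a spring. Value in m: 0 at rest, grows as the cap is pressed against it, about 1 mm per 5 N, at most 5 mm. With the cap against it at rest, the cap's centre is 12 mm past the catch.
- cap: Round aluminium bottle cap with a rubber centre, 28 mm diameter, 12 mm high, about 20 g, lying flat in the mouth of the track, up to 6 mm off its centre line. Origin: centre of its underside.
- stick: White push stick, 170 mm long, 70 g, flat on the mat. Origin: centre of the underside of its handle; x points to the nose, z up. Handle: upright block 50 mm long (x -25 to 25), 18 mm wide (y), 32 mm tall. Blade: 26 mm wide, 8 mm thick, underside level with the handle's, up to x = 115 mm; nose: 10 mm wide, 8 mm thick, from x = 115 to 145 mm, square end.
- mat: Black rubber mat fixed on the bench, 230 x 80 mm (x, y), 3 mm thick. Origin: centre of its underside, at bench level; z up.
- bottle0: Loose glass bottle with a black stopper, 60 mm wide and 150 mm tall, upright on the bench; leave it alone.
- bottle1: Loose glass bottle with a black stopper, 60 mm wide and 150 mm tall, upright on the bench; leave it alone.
- bottle2: Loose glass bottle with a black stopper, 60 mm wide and 150 mm tall, upright on the bench; leave it alone.
- dish: Loose steel bowl, 90 mm wide, 30 mm high; leave it alone.
- spare: Smaller spare cap, 20 mm wide, 10 mm high, loose on the bench beyond the track; leave it alone.
- spatula: Steel spatula, 170 mm long, loose on the bench; leave it alone.
- beaker: Steel beaker, 70 mm wide, 80 mm high, upright on the bench; leave it alone.

How it is judged:
On the way, in this order (a step that is already met when the one before it is completed fails the run):
1. the push stick is lifted off the mat (height (world z) of stick above 0.007 m), for 0.1 s.
2. the cap, pushed by the stick, presses the catch aside (value of joint catch above 0.0018 m and contact force between stick and cap above 0.3 N), for 0.04 s.
3. the stick presses the cap home: the end stop's cushion gives by over 1 mm, the catch has sprung shut behind the cap (value of joint catch below 0.001 m and x of cap in the frame of track between 0.014 and 0.066 m and y of cap in the frame of track between -0.003 and 0.003 m and z of cap in the frame of track below 0.011 m and angle between cap's own z axis and vertical below 0.12 rad and value of joint pad above 0.001 m and contact force between stick and cap above 0.5 N), for 0.2 s.
At the end, for the whole second after the job is handed in: The cap lies flat on the channel's floor past the catch (centre 14 to 66 mm along the track's x, within 3 mm of its centre line), the catch is back within 1 mm of fully out, and the stick lies flat and at rest on the mat, its handle's centre over the mat (at least 5 mm inside the edges) (value of joint catch below 0.001 m and x of cap in the frame of track between 0.014 and 0.066 m and y of cap in the frame of track between -0.003 and 0.003 m and z of cap in the frame of track below 0.011 m and angle between cap's own z axis and vertical below 0.12 rad and x of stick in the frame of mat between -0.105 and 0.105 m and y of stick in the frame of mat between -0.035 and 0.035 m and height (world z) of stick below 0.008 m and angle between stick's own z axis and vertical below 0.08 rad and linear speed of each of stick, cap below 0.02 m/s); the robot touches nothing.
It fails at once if the stick pushes the cap with more than 24 N (contact force between stick and cap above 24 N).
It fails at once if the fingers touch the cap (contact force between the fingers and cap above 0.5 N).
It fails at once if a bystander is moved by more than 30 mm (distance of any of bottle0, bottle1, bottle2, dish, spare, spatula, beaker from where it was at the start of the episode above 0.03 m).
It also fails if it takes over 58 s, if anything falls off the work surface, if the arm or the gripper's body presses on something with over 40 N, if the wrist force passes 120 N, or if a joint passes its speed limit or range.

ROBOT

A 6-joint arm with a two-finger parallel gripper is mounted at the origin on the work surface. World frame = base frame: x ahead of the robot, y to its left, z up, the work surface at z = 0. Lengths are in m, angles in rad, forces in N, time in s.
With the tool pointing down it reaches from about 0.375 to 0.9 m from the base axis. Payload 3.1 kg.
Tool frame: the origin (TCP) lies midway between the tips of the shut fingers; the grasp point (between the pads) lies grip_point_offset behind it (grip_point_offset is the distance from the TCP to the grasp point, in m); y points along the fingers, z is the direction in which the jaws open and shut, and the axes are right-handed (so a half turn about y gives the same grasp; the last joint's range is limited). The gripper opens to 87 mm and grips with 3 to 60 N. Pads are 19 mm wide; open, the fingers measure 117 mm over their backs; the gripper's body (75 mm by 190 mm) begins 51 mm behind the grasp point.
Start: joints at [-1.296, 0.527, 1.433, -0, 1.181, -0.178], TCP at [0.273, -0.562, 0.223] pointing down, gripper open.
Joint ranges: [-3.08, 3.08], [-0.75, 2.2], [0.22, 2.44], [-1.43, 4.57], [0, 2.65], [-2.85, 2.85]. Speed limits (rad/s): [2.79, 2.79, 3.14, 3.14, 3.14, 3.14].

INTERFACE

Orientations are given as a unit quaternion [x, y, z, w].
In Python, from rig import * gives the robot as it stands.
- The arm moves only by the tool jog_arm, never from a script. Its argument "increments" is a list that holds one entry, the list of rows, each a list of 7 numbers: the turn, a rotation vector about the world's x, y, z in degrees, then the shift along the world's x, y, z in m, then the closure, from -1 (fully open) to 1 (shut), so that 0 is half open. In form: [[[rx, ry, rz, x, y, z, jaw], ...]]. A call has 1 to 8 rows; each row is the pose to reach, as a shift and turn from the pose measured when the call began; what a row does not reach only later rows make up. A row lasts 1/10 s, in which the tool goes at most 50 mm and 8.59 degrees, less where a joint would pass 70% of its speed; a pose out of reach is approached as far as the arm can. A call with a gripper value outside its range is refused whole. The fingers move at their own pace and stop on an object; "squeeze" is the grip in N (left out, the last holds). Time passes only in rows, so rows that repeat a pose let the fingers close. It gives the time, the measured TCP pose, the force and the opening at its end, in the units of the state.
- get_obs(): the state, without advancing time (a new reading comes with each control period).
- camera(name): name is "scene" or "top" or "wrist"; returns the picture (420x560x3 uint8, red, green, blue); there is no depth.
- camera_info(name): a dict with "K" (3x3 intrinsics, pixels), "R" (3x3) and "t" (3): a world point X has camera coordinates R X + t. Camera axes: x right, y down, z forward; pixel columns grow to the right and rows downward; lengths in m; the calibration is good to about 2 mm. A picture is of the moment at which its call begins: read the wrist's pose just before it. camera_info takes no time and is no camera call; for the wrist camera it gives the pose at the moment of the call.
- hand_in(): hands the job in, once; it reports no verdict.
The state is a dict: "time": time; "q": joint angles; "joint_velocities": joint speeds; "joint_torque": joint torques, N m; "position": TCP position; "tool_rot": TCP orientation; "ft_force": force on the tool from outside, world axes, zero at the start; "moment": the same for the moment, N m; "grip_width": finger opening in m.
Only numpy, scipy, OpenCV 4.12 (cv2) and the standard library are available. Lean on these libraries where they do the work, as an engineer would, in place of code of your own. Each camera call takes 0.05 s, during which the arm holds its last target.

## Working session

There is one attempt and no reset: what is moved stays moved. The work goes in short steps, Python scripts to look and compute and a tool call to move; the robot and the scene stay as the last step left them, time stands still between calls to the robot, and variables do not carry over. Pictures are saved under pics/ and viewed, and the job is handed in when it is done.

Besides the shell and the picture viewer there is one more tool, called in YAML: its name, and indented under it one key for each argument. jog_arm: Moves the arm, as the interface text tells. Its arguments: {"type":"object","properties":{"increments":{"type":"array","items":{"type":"array","items":{"type":"array","items":{"type":"number"}}}},"squeeze":{"type":"number"}},"required":["increments"]}

```bash
mkdir -p pics; ls
python3 - <<'E'
from rig import *
import cv2
for n in("scene","top","wrist"):
    i=camera(n); cv2.imwrite(f"pics/{n}0.png",i[:,:,::-1]); c=camera_info(n); print(n,c["K"].round(1).tolist(),c["R"].round(3).tolist(),c["t"].round(3).tolist())
print(get_obs())
try: print(grip_point_offset)
except Exception as e: print(e)
E
```

```text
pics
scene [[399.9, 0.0, 276.7], [0.0, 399.9, 209.5], [0.0, 0.0, 1.0]] [[-0.006, 1.0, -0.006], [0.778, 0.001, -0.628], [-0.628, -0.009, -0.778]] [-0.051, -0.406, 1.306]
top [[478.1, 0.0, 284.7], [0.0, 478.1, 203.6], [0.0, 0.0, 1.0]] [[0.005, -1.0, 0.008], [-0.998, -0.005, -0.056], [0.056, -0.007, -0.998]] [0.05, 0.565, 1.153]
wrist [[342.4, 0.0, 278.4], [0.0, 342.4, 210.1], [0.0, 0.0, 1.0]] [[0.438, -0.899, -0.002], [-0.873, -0.425, 0.24], [-0.216, -0.104, -0.971]] [-0.624, -0.029, 0.389]
{'time': 0.15, 'q': array([-1.29650275e+00,  5.28255537e-01,  1.43362352e+00,  1.32118390e-05,
        1.18143200e+00, -1.78490991e-01]), 'joint_velocities': array([ 4.02993085e-04, -8.25933187e-04, -2.23000479e-03,  1.47910755e-04,
       -1.07603813e-03,  6.99132175e-06]), 'joint_torque': array([ 1.24461265e-03, -4.40426445e+01, -1.76843441e+01,  6.34629093e-02,
        5.51977206e-02, -8.70799931e-05]), 'position': array([ 0.27329503, -0.56143662,  0.22178972]), 'tool_rot': array([-0.15874253,  0.68967041, -0.6884563 ,  0.15869298]), 'ft_force': array([ 0.27403951, -0.2599714 , -0.96041851]), 'moment': array([-0.01568014, -0.02630607, -0.02664746]), 'grip_width': 0.08720426871042689}
0.0187
```

View pics/top0.png

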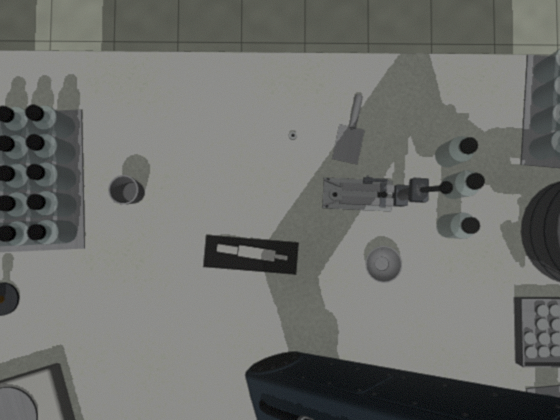

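View pics/scene0.png

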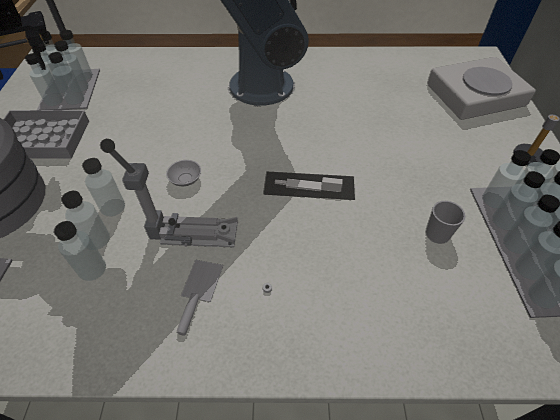

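View pics/wrist0.png

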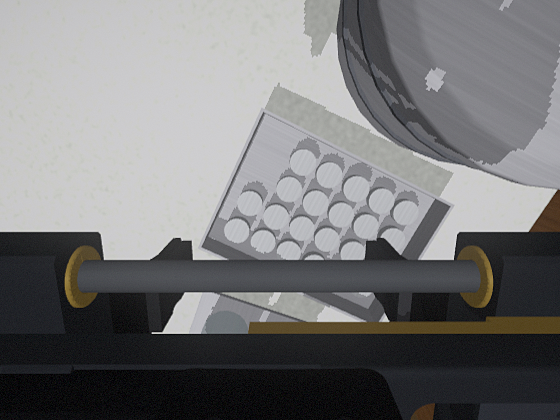

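The top view shows the mat at around (250,254) with the stick's nose pointing right (-y), and the track at (323–392, 193) with its mouth on the left. I'll zoom in to measure them.

```bash
cat > h.py <<'E'
import numpy as np, cv2, json
from rig import *
def ray(name,uv,z,ci=None):
    c=ci or camera_info(name); K,R,t=map(np.array,(c["K"],c["R"],c["t"]))
    d=R.T@np.linalg.inv(K)@np.array([uv[0],uv[1],1.]); o=-R.T@t
    return o+d*(z-o[2])/d[2]
def pix(name,X,ci=None):
    c=ci or camera_info(name); p=np.array(c["K"])@(np.array(c["R"])@np.array(X)+np.array(c["t"])); return p[:2]/p[2]
E
python3 - <<'E'
import cv2,numpy as np
t=cv2.imread("pics/top0.png"); s=cv2.imread("pics/scene0.png")
a=cv2.resize(t[230:280,195:305],None,fx=7,fy=7,interpolation=cv2.INTER_CUBIC)
cv2.imwrite("pics/a.png",a)
b=cv2.resize(t[165:220,315:425],None,fx=7,fy=7,interpolation=cv2.INTER_CUBIC)
cv2.imwrite("pics/b.png",b)
c=cv2.resize(s[205:255,145:245],None,fx=8,fy=8,interpolation=cv2.INTER_CUBIC)
cv2.imwrite("pics/c.png",c)
E
```

```text
(no output)
```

View pics/a.png

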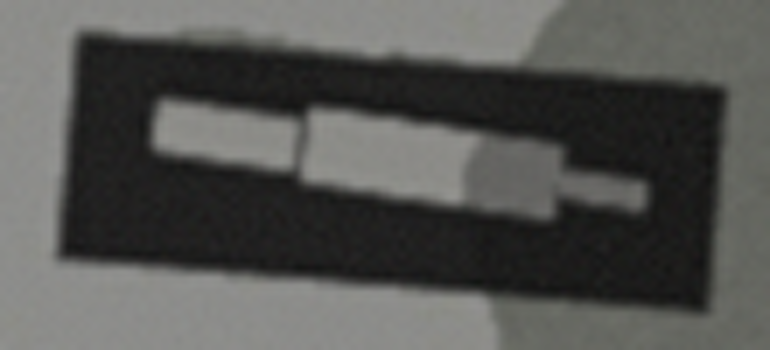

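View pics/b.png

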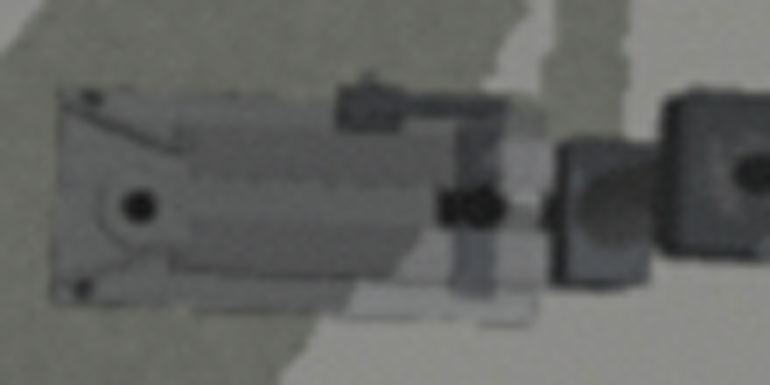

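View pics/c.png

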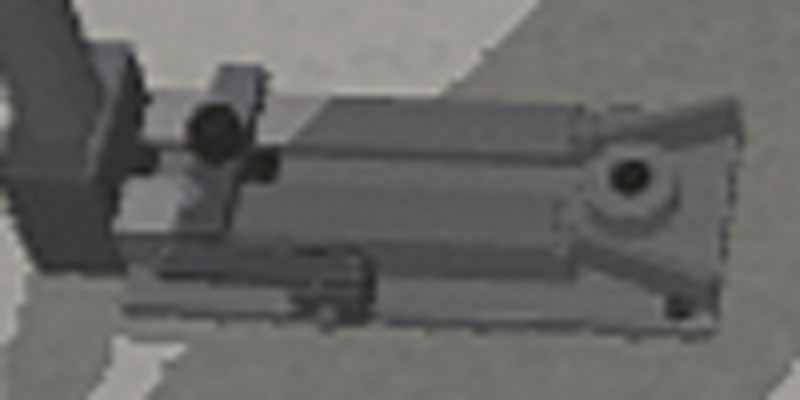

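```bash
cat > m.py <<'E'
from h import *
A=lambda U,V:((U+.5)/7-.5+195,(V+.5)/7-.5+230)
B=lambda U,V:((U+.5)/7-.5+315,(V+.5)/7-.5+165)
C=lambda U,V:((U+.5)/8-.5+145,(V+.5)/8-.5+205)
f=lambda P:np.round(1e3*np.array(P),1).tolist()
mat=np.array([ray("top",A(*p),.003) for p in[(80,35),(725,88),(708,308),(62,257)]]); print("mat",f(mat),f(mat.mean(0)))
hd=np.array([ray("top",A(*p),.035) for p in[(158,98),(303,115),(297,175),(152,152)]]); print("handle",f(hd),f(hd.mean(0)))
bl=np.array([ray("top",A(*p),.011) for p in[(308,105),(565,147),(557,217),(300,183),(648,180),(643,214)]]);print("blade",f(bl))
n=(bl[4]+bl[5])/2; print("nose",f(n),"len nose-handle",np.linalg.norm((n-hd.mean(0))[:2]))
for z in(.008,):
  tr=np.array([ray("top",B(*p),z) for p in[(57,88),(50,303),(533,325),(543,100)]]);print("track",z,f(tr))
print("cap",f(ray("top",B(138,207),.020)), f(ray("scene",C(631,177),.020)))
print("scene plate corner", f(ray("scene",C(742,97),.02)),f(ray("scene",C(714,330),.008)),f(ray("scene",C(125,315),.008)))
print("catchblk",f(ray("top",B(370,107),.025)),f(ray("scene",C(325,268),.025)))
print("rubber pad",f(ray("top",B(440,210),.022)))
from scipy.spatial.transform import Rotation as R
print(R.from_quat(get_obs()["tool_rot"]).as_matrix().round(3))
E
python3 m.py
```

```text
mat [[488.5, 246.3, 3.0], [471.0, 19.6, 3.0], [394.2, 25.2, 3.0], [410.9, 251.5, 3.0]] [441.1, 135.7, 3.0]
handle [[467.5, 214.4, 35.0], [461.9, 164.8, 35.0], [441.5, 166.7, 35.0], [449.1, 216.2, 35.0]] [455.0, 190.5, 35.0]
blade [[464.6, 165.3, 11.0], [450.4, 75.6, 11.0], [426.1, 78.2, 11.0], [437.5, 167.8, 11.0], [439.1, 46.6, 11.0], [427.3, 48.3, 11.0]]
nose [433.2, 47.4, 11.0] len nose-handle 0.1447421026092049
track 0.008 [[631.5, -40.4, 8.0], [555.6, -38.0, 8.0], [548.7, -208.0, 8.0], [628.3, -212.2, 8.0]]
cap [588.7, -67.6, 20.0] [589.4, -67.9, 20.0]
scene plate corner [560.2, -37.9, 20.0] [634.1, -41.8, 8.0] [629.2, -209.1, 8.0]
catchblk [623.6, -147.9, 25.0] [624.8, -149.9, 25.0]
rubber pad [588.1, -172.7, 22.0]
[[-0.899 -0.     0.437]
 [-0.437  0.002 -0.899]
 [-0.    -1.    -0.002]]
```

jog_arm:
  increments:
    - [[0,0,55.6,0.14,0.38,0,-1],[0,0,55.6,0.14,0.38,0,-1],[0,0,55.6,0.14,0.38,0,-1],[0,0,55.6,0.14,0.38,0,-1],[0,0,55.6,0.14,0.38,0,-1],[0,0,55.6,0.14,0.38,0,-1],[0,0,55.6,0.14,0.38,0,-1],[0,0,55.6,0.14,0.38,0,-1]]

```text
time: 0.95
position: [0.4117, -0.1846, 0.2218]
tool_rot: [-0.462, 0.536, -0.535, 0.462]
ft_force: [0.9, -0.5, -0.2]
grip_width: 0.087
```

jog_arm:
  increments:
    - [[0,0,0,0.043,0.375,-0.1,-0.5],[0,0,0,0.043,0.375,-0.1,-0.5],[0,0,0,0.043,0.375,-0.1,-0.5],[0,0,0,0.043,0.375,-0.1,-0.5],[0,0,0,0.043,0.375,-0.1,-0.5],[0,0,0,0.043,0.375,-0.1,-0.5],[0,0,0,0.043,0.375,-0.1,-0.5],[0,0,0,0.043,0.375,-0.1,-0.5]]

```text
time: 1.75
position: [0.4544, 0.1928, 0.1211]
tool_rot: [-0.463, 0.536, -0.535, 0.462]
ft_force: [0.6, 0.2, -0.1]
grip_width: 0.065
```

Run:
```python
from h import *
from scipy.spatial.transform import Rotation as R
o=get_obs();print(o["position"],o["grip_width"],R.from_quat(o["tool_rot"]).as_matrix().round(3).tolist())
for n in("scene","wrist"): cv2.imwrite(f"pics/{n}1.png",camera(n)[:,:,::-1])
```

```text
[0.45443512 0.19282468 0.12106605] 0.06497809014190539 [[-0.145, -0.002, 0.989], [-0.989, 0.001, -0.145], [-0.0, -1.0, -0.002]]
```

View pics/wrist1.png

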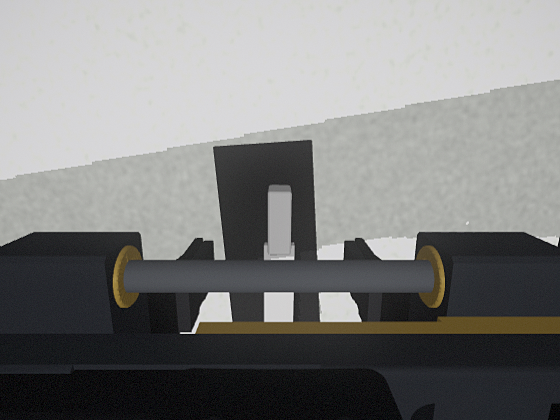

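View pics/scene1.png

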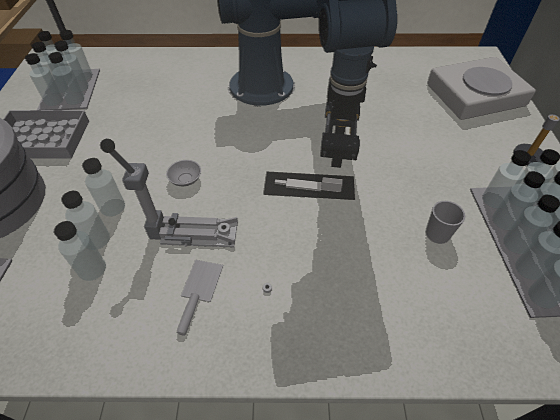

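The wrist view shows the handle at column 279, centred between the fingers and parallel to them. Descending.

jog_arm:
  increments:
    - [[0,0,0,0.0005,-0.002,-0.04,-0.5],[0,0,0,0.0005,-0.002,-0.08,-0.5],[0,0,0,0.0005,-0.002,-0.1,-0.5],[0,0,0,0.0005,-0.002,-0.108,-0.5],[0,0,0,0.0005,-0.002,-0.113,-0.5],[0,0,0,0.0005,-0.002,-0.113,-0.5],[0,0,0,0.0005,-0.002,-0.113,-0.5]]

```text
time: 2.55
position: [0.4556, 0.1925, 0.0085]
tool_rot: [-0.463, 0.535, -0.534, 0.464]
ft_force: [-0.7, 0.3, -0.3]
grip_width: 0.0655
```

jog_arm:
  increments:
    - [[0,0,0,0,0,0,1],[0,0,0,0,0,0,1],[0,0,0,0,0,0,1],[0,0,0,0,0,0,1],[0,0,0,0,0,0,1],[0,0,0,0,0,0,1],[0,0,0,0,0,0,1],[0,0,0,0,0,0,1]]
  squeeze: 45

```text
time: 3.35
position: [0.4555, 0.1925, 0.0085]
tool_rot: [-0.463, 0.535, -0.533, 0.464]
ft_force: [0.5, 0.1, 1.0]
grip_width: 0.0177
```

Run:
```python
from h import *
o=get_obs();print(o["position"],o["grip_width"],o["ft_force"],o["moment"])
cv2.imwrite("pics/scene2.png",camera("scene")[:,:,::-1])
cv2.imwrite("pics/top2.png",camera("top")[:,:,::-1])
s=cv2.imread("pics/scene2.png");t=cv2.imread("pics/top2.png")
cv2.imwrite("pics/s2.png",np.vstack([cv2.resize(s[140:215,250:370],None,fx=5,fy=5,interpolation=2),cv2.resize(t[225:285,190:310],None,fx=5,fy=5,interpolation=2)[:225]]))
```

```text
[0.45546241 0.19248622 0.00847052] 0.01766218799453198 [0.45265416 0.0659558  1.00020272] [ 0.02649615 -0.00693523  0.02528043]
```

View pics/s2.png

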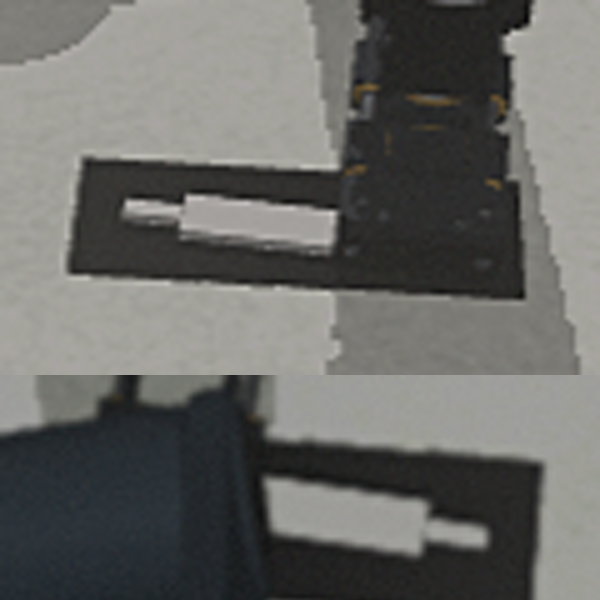

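Gripped at 17.7 mm, and the stick is undisturbed (nose still at top pixel (287,257)). Next I lift it, turn it to the track's heading and move it behind the mouth.

jog_arm:
  increments:
    - [[0,0,0,0,0,0.02,1],[0,0,0,0,0,0.05,1],[0,0,6.5,0.05,-0.025,0.06,1],[0,0,6.5,0.09,-0.05,0.06,1],[0,0,6.5,0.12,-0.065,0.06,1],[0,0,6.5,0.144,-0.075,0.06,1],[0,0,6.5,0.144,-0.075,0.06,1],[0,0,6.5,0.144,-0.075,0.06,1]]

```text
time: 4.25
position: [0.5987, 0.1172, 0.0679]
tool_rot: [-0.493, 0.508, -0.506, 0.493]
ft_force: [-0.6, -0.3, -1.7]
grip_width: 0.0179
```

jog_arm:
  increments:
    - [[0,0,0,0,0,-0.03,1],[0,0,0,0,0,-0.045,1],[0,0,0,0,0,-0.051,1],[0,0,0,0,0,-0.051,1],[0,0,0,0,0,-0.051,1]]

```text
time: 4.75
position: [0.5988, 0.1175, 0.0172]
tool_rot: [-0.493, 0.508, -0.506, 0.493]
ft_force: [0.3, -0.6, -0.5]
grip_width: 0.0177
```

Run:
```python
from h import *
from scipy.spatial.transform import Rotation as R
o=get_obs();print(o["time"],o["position"],o["grip_width"],o["ft_force"],o["moment"],R.from_quat(o["tool_rot"]).as_matrix().round(4).tolist())
cv2.imwrite("pics/scene3.png",camera("scene")[:,:,::-1])
cv2.imwrite("pics/top3.png",camera("top")[:,:,::-1])
s=cv2.imread("pics/scene3.png");t=cv2.imread("pics/top3.png")
cv2.imwrite("pics/s3.png",cv2.resize(s[180:260,145:305],None,fx=5,fy=5,interpolation=2))
cv2.imwrite("pics/t3.png",cv2.resize(t[155:235,255:415],None,fx=5,fy=5,interpolation=2))
```

```text
4.75 [0.59875233 0.11751795 0.01723096] 0.01770699363605427 [ 0.26847731 -0.60239561 -0.52250485] [-0.00347299 -0.09588447 -0.02923663] [[-0.0281, -0.0024, 0.9996], [-0.9996, 0.0018, -0.0281], [-0.0017, -1.0, -0.0024]]
```

View pics/s3.png

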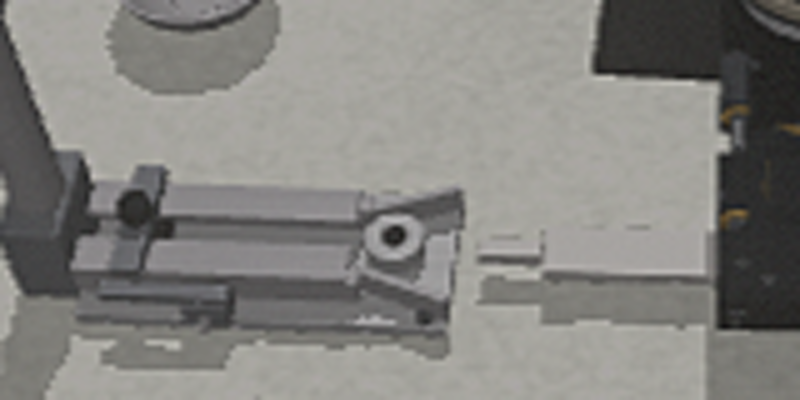

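View pics/t3.png

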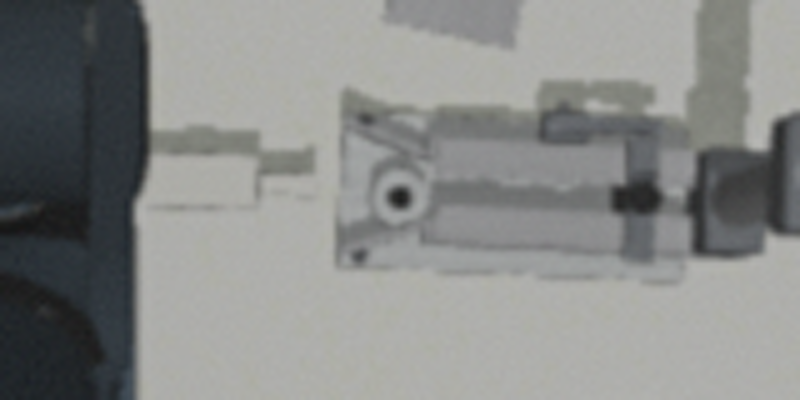

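```bash
cat > e.py <<'E'
from h import *
t=cv2.cvtColor(cv2.imread("pics/top3.png"),6).astype(int)
s=cv2.cvtColor(cv2.imread("pics/scene3.png"),6).astype(int)
print("top nose/blade cols, rows 184..200")
for c in (288,294,300,305,312,316): print(c,t[182:202,c])
print("channel cols rows 178..212")
for c in (344,352,360,368,374): print(c,t[178:212,c])
print("scene rows 222..246")
for c in (244,250,265,275,282): print(c,s[222:246,c])
E
python3 e.py
```

```text
top nose/blade cols, rows 184..200
288 [129 128 130 135 164 173 172 173 171 172 173 171 172 165 149 164 174 174
 172 172]
294 [131 131 127 129 160 173 172 171 172 171 172 171 173 169 154 166 173 173
 175 173]
300 [129 128 129 139 165 172 173 171 171 172 173 172 172 170 165 169 174 173
 174 173]
305 [127 128 125 129 152 168 169 167 166 166 163 165 167 166 160 169 175 176
 173 172]
312 [174 176 170 140 128 127 121 129 163 174 171 164 170 174 174 175 174 173
 176 175]
316 [173 169 149 130 128 129 125 138 165 172 174 170 158 168 174 174 174 175
 173 175]
channel cols rows 178..212
344 [116 116 119 120 124 141 144 146 145 143 140 146 146 126 112 114 117 119
 138 147 144 145 146 141 136 128 148 160 161 158 156 146 166 176]
352 [116 115 118 117 122 139 144 142 144 141 142 139 133 116 110 116 114 118
 133 141 145 144 144 142 141 136 128 150 161 158 154 143 166 175]
360 [127 119 117 114 118 131 138 142 142 141 141 142 145 147 126 113 113 116
 122 136 145 142 143 141 144 138 127 149 157 158 154 161 174 173]
368 [101 104 101  91  92  93 131 141 140 142 142 142 140 140 144 123 115 114
 119 132 141 141 143 143 141 137 128 133 151 158 161 155 145 166]
374 [118 104 100  98 112 119 134 141 141 142 143 140 143 139 123 114 114 115
 117 129 138 141 142 142 140 140 134 129 146 157 160 153 151 167]
scene rows 222..246
244 [166 165 163 166 169 145 163 163 175  89 110 177 175 122 127 125 121 119
 115 169 166 163 162 158]
250 [165 164 166 164 165 166 165 166 173 107  88 139 171 174 117 120 127 125
 116 167 166 166 167 168]
265 [157 161 159 150 164 165 163 164 164 164 165 170 141  92  94 129 124 122
 126 127 126 119 172 165]
275 [167 168 166 160 164 164 165 163 165 163 165 167 178  84  97 125 124 125
 126 124 123 121 113 165]
282 [165 164 163 166 165 164 163 164 163 163 164 165 176  91  89 128 124 117
 118 123 121 117 118 159]
```

Run:
```python
from h import *
f=lambda P:np.round(1e3*np.array(P),1).tolist()
D=np.array([-.033,-.9995]);Y=np.array([.9995,-.033]);M=np.array([.5935,-.0393])
def tr(P): d=np.array(P[:2])-M; return np.round([1e3*(d@D)-80,1e3*(d@Y)],1).tolist()
T=lambda U,V:((U+.5)/5-.5+255,(V+.5)/5-.5+155)
S=lambda U,V:((U+.5)/5-.5+145,(V+.5)/5-.5+180)
for n,P in {"nose":ray("top",(314,191.7),.0197),"blade":ray("top",(294,191.2),.0197),"noseend":ray("top",T(316,186),.0197),
 "slot-edge344":ray("top",(344,195.8),.026),"slot-edge374":ray("top",(374,197),.026),
 "cap":ray("top",T(400,197),.02),"capS":ray("scene",S(394,235),.02),
 "plate TL":ray("top",T(345,90),.008),"plate BL":ray("top",T(337,267),.008),"plate BR":ray("top",T(684,283),.008),
 "noseS top far edge":ray("scene",S(478,238),.0197),"noseS near":ray("scene",S(478,257),.0197),
 "lip far edge S slot":ray("scene",S(360,221),.026),"lip near edge S slot":ray("scene",S(350,246),.026),
 "lip far edge S slot2":ray("scene",S(200,217),.026),"lip near edge S slot2":ray("scene",S(200,240),.026),
 "catch top":ray("top",T(565,125),.026),"catchS":ray("scene",S(208,310),.025),"padS":ray("scene",S(172,228),.024),"pad top":ray("top",T(612,198),.024)}.items(): print(n,f(P),tr(P))
```

```text
nose [594.4, -18.1, 19.7] [-101.2, 0.2]
blade [595.3, 30.7, 19.7] [-150.0, -0.5]
noseend [594.2, -27.4, 19.7] [-91.9, 0.3]
slot-edge344 [584.3, -90.6, 26.0] [-28.4, -7.5]
slot-edge374 [581.8, -163.5, 26.0] [44.5, -7.6]
cap [589.0, -68.4, 20.0] [-50.8, -3.5]
capS [589.1, -68.0, 20.0] [-51.2, -3.4]
plate TL [642.8, -42.6, 8.0] [-78.3, 49.4]
plate BL [555.2, -38.7, 8.0] [-79.3, -38.3]
plate BR [548.3, -209.7, 8.0] [91.8, -39.6]
noseS top far edge [590.6, -29.2, 19.7] [-90.0, -3.3]
noseS near [601.3, -28.5, 19.7] [-91.0, 7.5]
lip far edge S slot [585.6, -83.3, 26.0] [-35.8, -6.5]
lip near edge S slot [599.8, -86.4, 26.0] [-33.1, 7.8]
lip far edge S slot2 [583.4, -157.3, 26.0] [38.3, -6.2]
lip near edge S slot2 [596.5, -155.3, 26.0] [35.8, 6.8]
catch top [624.2, -148.1, 26.0] [27.8, 34.2]
catchS [634.4, -146.2, 25.0] [25.5, 44.4]
padS [588.2, -169.8, 24.0] [50.6, -1.0]
pad top [588.8, -171.2, 24.0] [52.0, -0.3]
```

The nose sits about 1 mm to the +y side of the slot's centre line and the heading matches the track. I'll correct 1 mm sideways, lower 1 mm and approach the cap.

jog_arm:
  increments:
    - [[0,0,0,-0.001,0,-0.001,1],[0,0,0,-0.0012,-0.008,-0.001,1],[0,0,0,-0.0014,-0.016,-0.001,1],[0,0,0,-0.0018,-0.024,-0.001,1],[0,0,0,-0.0018,-0.028,-0.001,1],[0,0,0,-0.002,-0.032,-0.001,1],[0,0,0,-0.0021,-0.036,-0.001,1],[0,0,0,-0.0022,-0.04,-0.001,1]]

```text
time: 5.65
position: [0.5971, 0.0771, 0.0167]
tool_rot: [-0.493, 0.508, -0.506, 0.493]
ft_force: [-0.1, 0.1, -0.7]
grip_width: 0.0174
```

```bash
cat > look.py <<'E'
from h import *
import sys
k=sys.argv[1]
o=get_obs();print(o["time"],o["position"],o["grip_width"],o["ft_force"].round(2),o["moment"].round(3))
s=camera("scene")[:,:,::-1]; t=camera("top")[:,:,::-1]
o=get_obs();print(o["position"],o["ft_force"].round(2))
a=cv2.resize(np.ascontiguousarray(s[195:255,145:275]),None,fx=5,fy=5,interpolation=2)
b=cv2.resize(np.ascontiguousarray(t[165:220,285:415]),None,fx=5,fy=5,interpolation=2)
cv2.imwrite(f"pics/l{k}.png",np.vstack([a,b]))
E
python3 look.py 4
```

```text
5.65 [0.59705266 0.07708134 0.0167338 ] 0.017439340500003196 [-0.06  0.06 -0.66] [ 0.01  -0.115  0.   ]
[0.59705927 0.07686108 0.01669414] [-0.12 -0.71 -0.81]
```

View pics/l4.png

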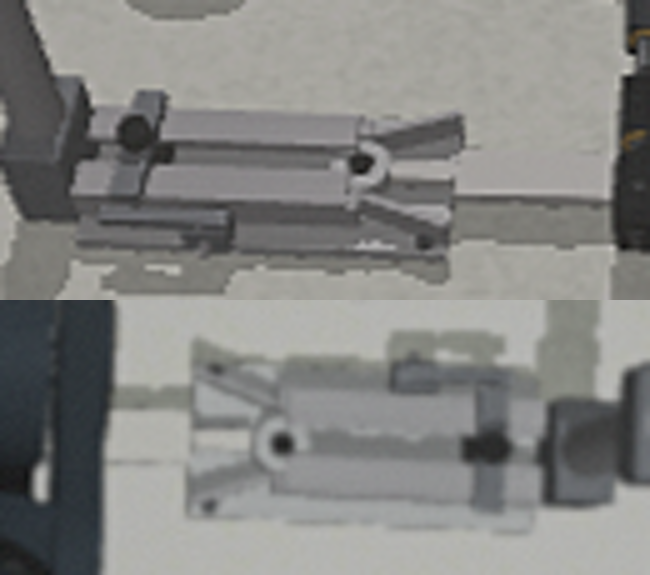

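The cap has entered the channel and the nose is centred on it. Continuing the push.

jog_arm:
  increments:
    - [[0,0,0,-0.0002,-0.005,0,1],[0,0,0,-0.0003,-0.01,0,1],[0,0,0,-0.0005,-0.015,0,1],[0,0,0,-0.0007,-0.02,0,1],[0,0,0,-0.0008,-0.025,0,1],[0,0,0,-0.001,-0.03,0,1],[0,0,0,-0.0012,-0.035,0,1],[0,0,0,-0.0013,-0.04,0,1]]

```text
time: 6.55
position: [0.5958, 0.0364, 0.0167]
tool_rot: [-0.493, 0.508, -0.506, 0.493]
ft_force: [-0.3, 0.3, -1.5]
grip_width: 0.0178
```

```bash
python3 look.py 5
```

```text
6.55 [0.5957675  0.03640161 0.01671776] 0.017776869833146778 [-0.32  0.27 -1.46] [ 0.059 -0.124 -0.037]
[0.5959206  0.03603908 0.01675143] [ 0.82  0.1  -1.17]
```

View pics/l5.png

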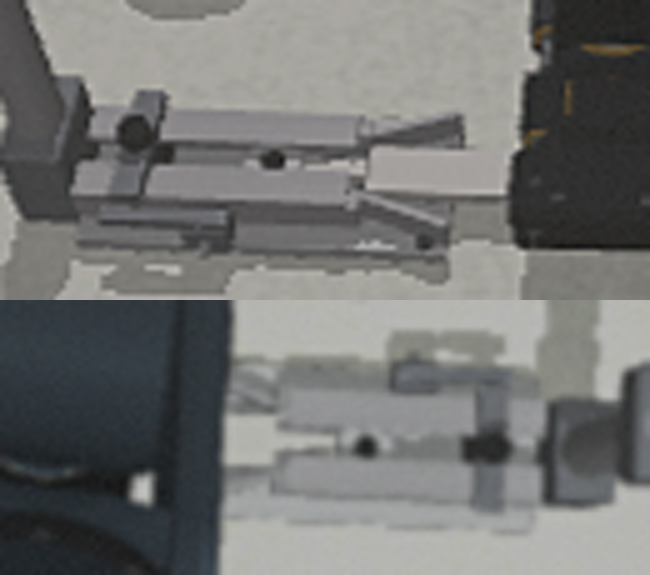

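The blade is at the channel entry and lined up (scene column 365, rows 147–183, slot centre about 165 at that height). Moving on more slowly now.

jog_arm:
  increments:
    - [[0,0,0,-0.0001,-0.002,0,1],[0,0,0,-0.0002,-0.004,0,1],[0,0,0,-0.0002,-0.006,0,1],[0,0,0,-0.0003,-0.008,0,1],[0,0,0,-0.0003,-0.01,0,1]]

```text
time: 7.15
position: [0.5956, 0.026, 0.0167]
tool_rot: [-0.492, 0.508, -0.507, 0.493]
ft_force: [-0.7, -0.6, -0.8]
grip_width: 0.0177
```

jog_arm:
  increments:
    - [[0,0,0,-0.0001,-0.002,0,1],[0,0,0,-0.0002,-0.004,0,1],[0,0,0,-0.0002,-0.006,0,1]]

```text
time: 7.45
position: [0.5958, 0.0204, 0.0169]
tool_rot: [-0.492, 0.508, -0.507, 0.493]
ft_force: [1.4, 3.5, -0.4]
grip_width: 0.0177
```

```bash
python3 look.py 6
```

```text
7.45 [0.59581316 0.02039018 0.01685078] 0.017670775655463884 [ 1.41  3.53 -0.37] [ 0.634 -0.307  0.136]
[0.59598026 0.02014447 0.01690939] [ 1.29  2.63 -0.26]
```

View pics/l6.png

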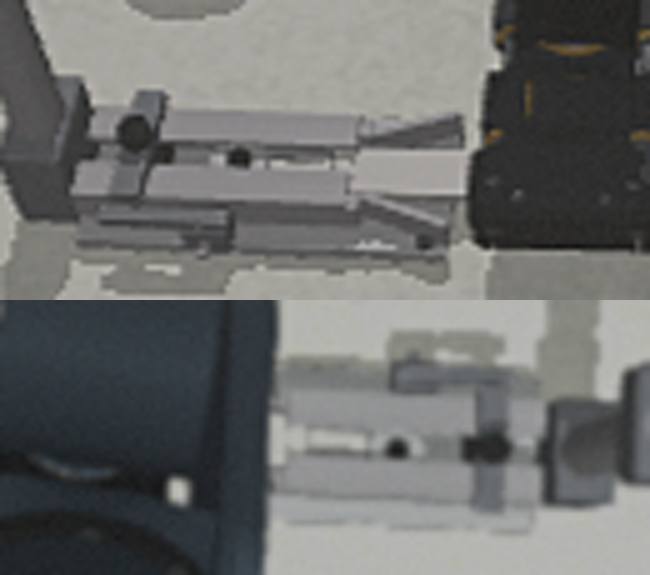

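The force is about 3 N and the cap is at the catch. Pushing on in small steps.

jog_arm:
  increments:
    - [[0,0,0,-0.0001,-0.0015,0,1],[0,0,0,-0.0001,-0.003,0,1],[0,0,0,-0.0002,-0.0045,0,1],[0,0,0,-0.0002,-0.006,0,1]]

```text
time: 7.95
position: [0.5967, 0.0147, 0.0171]
tool_rot: [-0.492, 0.507, -0.507, 0.494]
ft_force: [2.5, 5.3, -0.9]
grip_width: 0.0175
```

jog_arm:
  increments:
    - [[0,0,0,-0.0001,-0.0015,0,1],[0,0,0,-0.0001,-0.003,0,1],[0,0,0,-0.0002,-0.0045,0,1]]

```text
time: 8.25
position: [0.5968, 0.0104, 0.0172]
tool_rot: [0.492, -0.507, 0.507, -0.494]
ft_force: [1.5, 2.0, -1.1]
grip_width: 0.0172
```

```bash
python3 look.py 7
python3 - <<'E'
from h import *
from scipy.spatial.transform import Rotation as R
print(R.from_quat(get_obs()["tool_rot"]).as_matrix().round(4).tolist())
E
```

```text
8.25 [0.5967511  0.01043413 0.01716773] 0.017176736380746523 [ 1.45  2.01 -1.06] [ 0.512 -0.394  0.231]
[0.59661565 0.00980888 0.01714651] [ 0.85  2.11 -0.07]
[[-0.0287, 0.0024, 0.9996], [-0.9996, 0.0018, -0.0287], [-0.0019, -1.0, 0.0024]]
```

View pics/l7.png

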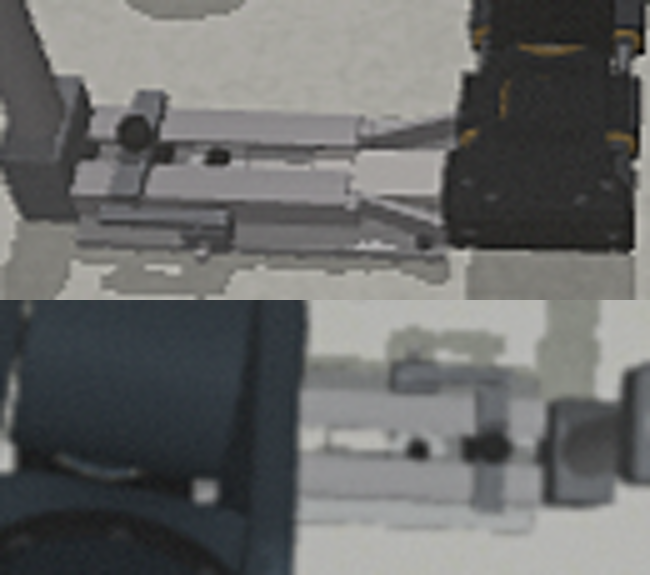

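jog_arm:
  increments:
    - [[0,0,0,-0.0003,-0.0015,0,1],[0,0,0,-0.0005,-0.003,0,1],[0,0,0,-0.0006,-0.0045,0,1]]

```text
time: 8.65
position: [0.5954, 0.0047, 0.017]
tool_rot: [-0.492, 0.507, -0.507, 0.493]
ft_force: [0.1, -0.2, 0.3]
grip_width: 0.0177
```

jog_arm:
  increments:
    - [[0,0,0,-0.0001,-0.0015,0,1],[0,0,0,-0.0001,-0.003,0,1]]

```text
time: 8.85
position: [0.5949, 0.0013, 0.0169]
tool_rot: [-0.492, 0.508, -0.507, 0.493]
ft_force: [0.7, -0.2, -1.0]
grip_width: 0.018
```

```bash
python3 look.py 8
```

```text
8.85 [0.59494948 0.00128993 0.01691433] 0.01796446693364646 [ 0.7  -0.21 -0.99] [ 0.001 -0.054  0.015]
[0.59516515 0.00128997 0.01692597] [-0.65  0.14 -1.25]
```

View pics/l8.png

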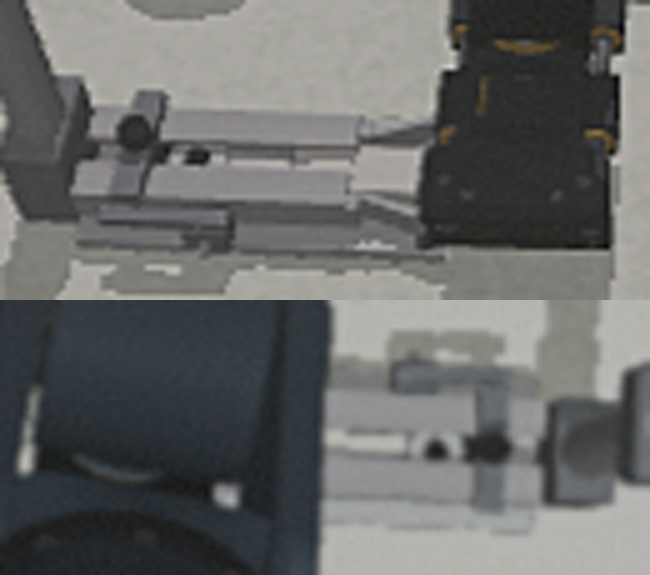

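The cap is past the catch and almost at the pad (scene (196,157), pad at 160), and the force has dropped to zero. Closing in by millimetres.

jog_arm:
  increments:
    - [[0,0,0,0,-0.001,0,1],[0,0,0,-0.0001,-0.002,0,1]]

```text
time: 9.15
position: [0.595, -0.0003, 0.017]
tool_rot: [-0.492, 0.508, -0.507, 0.493]
ft_force: [0.3, 3.3, -0.1]
grip_width: 0.0177
```

jog_arm:
  increments:
    - [[0,0,0,0,-0.001,0,1],[0,0,0,0,-0.001,0,1]]

```text
time: 9.35
position: [0.595, -0.0006, 0.017]
tool_rot: [-0.491, 0.508, -0.507, 0.493]
ft_force: [-0.2, 4.4, -0.4]
grip_width: 0.0173
```

jog_arm:
  increments:
    - [[0,0,0,0,-0.001,0,1],[0,0,0,0,-0.0015,0,1]]

```text
time: 9.55
position: [0.5949, -0.0011, 0.0171]
tool_rot: [-0.491, 0.509, -0.507, 0.494]
ft_force: [0.2, 6.3, 0.6]
grip_width: 0.0178
```

jog_arm:
  increments:
    - [[0,0,0,0,-0.001,0,1],[0,0,0,0,-0.002,0,1]]

```text
time: 9.75
position: [0.5948, -0.0016, 0.0172]
tool_rot: [-0.49, 0.509, -0.506, 0.494]
ft_force: [1.8, 9.6, 2.1]
grip_width: 0.0176
```

jog_arm:
  increments:
    - [[0,0,0,0,-0.002,0,1],[0,0,0,0,-0.0025,0,1],[0,0,0,0,-0.0025,0,1],[0,0,0,0,-0.0025,0,1]]

```text
time: 10.15
position: [0.5948, -0.0019, 0.0175]
tool_rot: [-0.49, 0.51, -0.506, 0.494]
ft_force: [0.7, 10.2, 2.0]
grip_width: 0.018
```

```bash
python3 look.py 9
```

```text
10.15 [ 0.59475318 -0.00190443  0.01749308] 0.018040390065060388 [ 0.75 10.21  1.97] [ 1.551 -0.247  0.044]
[ 0.59475    -0.00187473  0.01750358] [0.99 9.92 2.1 ]
```

View pics/l9.png

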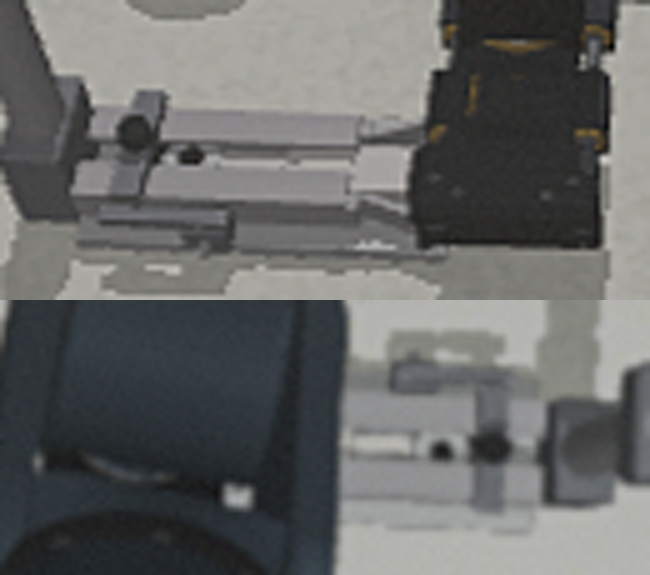

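Run:
```python
from h import *
g=lambda X:((pix("scene",X)-[145,195]+.5)*5-.5).round()
for dx in(0,.015,.03):
  for z in (.017,.04,.09): print(dx,z,g([.595+dx,-.002,z]),g([.595+dx,-.0115,z]),g([.595+dx,-.039,z]))
print(g([.632,-.041,.008]))
```

```text
0 0.017 [537. 174.] [516. 174.] [457. 174.]
0 0.04 [534. 144.] [513. 144.] [452. 144.]
0 0.09 [528.  75.] [506.  75.] [442.  74.]
0.015 0.017 [535. 201.] [515. 201.] [454. 201.]
0.015 0.04 [533. 171.] [511. 171.] [450. 171.]
0.015 0.09 [526. 102.] [504. 102.] [439. 102.]
0.03 0.017 [534. 228.] [513. 228.] [452. 228.]
0.03 0.04 [531. 199.] [510. 199.] [447. 199.]
0.03 0.09 [524. 130.] [502. 130.] [437. 130.]
[448. 252.]
```

It is pressing at a steady 10 N, and the cap advanced about 2–3 mm against the pad (scene (190,156)). The catch bar looks shut. Drawing the stick straight back.

jog_arm:
  increments:
    - [[0,0,0,0,0.004,-0.0003,1],[0,0,0,0.0003,0.012,-0.0005,1],[0,0,0,0.0006,0.022,-0.0005,1],[0,0,0,0.001,0.034,-0.0005,1],[0,0,0,0.0014,0.048,-0.0005,1],[0,0,0,0.0019,0.064,-0.0005,1],[0,0,0,0.0025,0.082,-0.0005,1],[0,0,0,0.003,0.1,-0.0005,1]]

```text
time: 11.05
position: [0.5976, 0.0999, 0.017]
tool_rot: [-0.49, 0.51, -0.506, 0.495]
ft_force: [-0.4, 0.1, -0.5]
grip_width: 0.0177
```

```bash
python3 look.py 10
```

```text
11.05 [0.59763726 0.09985476 0.01696465] 0.017712798327697087 [-0.44  0.09 -0.54] [-0.008 -0.12  -0.   ]
[0.59736286 0.10118747 0.01697886] [ 0.32  0.67 -0.77]
```

View pics/l10.png

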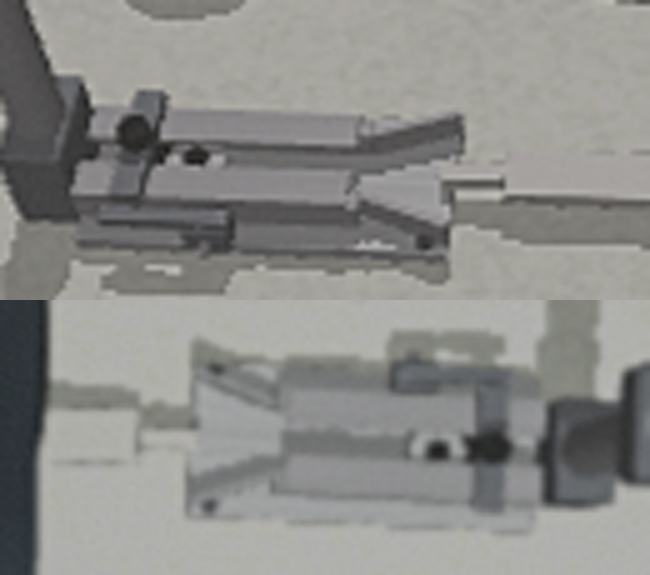

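Run:
```python
from h import *
from scipy.spatial.transform import Rotation as R
o=get_obs();r=R.from_quat(o["tool_rot"]); print(r.as_matrix().round(4).tolist())
t=R.from_matrix(np.array([[-.1475,0,.9891],[-.9891,0,-.1475],[0,-1,0]]))
print((t*r.inv()).as_rotvec(degrees=True), o["position"])
```

```text
[[-0.0281, 0.0006, 0.9996], [-0.9996, 0.0095, -0.0281], [-0.0095, -1.0, 0.0003]]
[-0.54371677  0.06570069 -6.86986336] [0.59736286 0.10118747 0.01697886]
```

jog_arm:
  increments:
    - [[0,0,0,0.0005,0.025,0.003,1],[0,0,0,0.001,0.04,0.03,1],[-0.5,0,-6.9,-0.03,0.06,0.043,1],[-0.5,0,-6.9,-0.07,0.08,0.043,1],[-0.5,0,-6.9,-0.11,0.091,0.043,1],[-0.5,0,-6.9,-0.142,0.091,0.043,1],[-0.5,0,-6.9,-0.142,0.091,0.043,1],[-0.5,0,-6.9,-0.142,0.091,0.043,1]]

```text
time: 11.95
position: [0.4554, 0.1924, 0.0603]
tool_rot: [0.461, -0.535, 0.536, -0.462]
ft_force: [0.9, -0.6, -1.6]
grip_width: 0.0175
```

jog_arm:
  increments:
    - [[0,0,0,0,0,-0.025,1],[0,0,0,0,0,-0.04,1],[0,0,0,0,0,-0.046,1],[0,0,0,0,0,-0.048,1],[0,0,0,0,0,-0.049,1]]

```text
time: 12.45
position: [0.4565, 0.1923, 0.0113]
tool_rot: [0.46, -0.535, 0.536, -0.463]
ft_force: [-0.4, 0.6, -1.1]
grip_width: 0.0178
```

Run:
```python
from h import *
from scipy.spatial.transform import Rotation as R
o=get_obs();print(o["position"],o["ft_force"],R.from_quat(o["tool_rot"]).as_matrix().round(4).tolist())
s=camera("scene")[:,:,::-1]
cv2.imwrite("pics/s11.png",cv2.resize(np.ascontiguousarray(s[150:215,250:370]),None,fx=6,fy=6,interpolation=2))
```

```text
[0.4565224  0.19226947 0.01132324] [-0.44224931  0.61937294 -1.11137008] [[-0.1477, 0.0035, 0.989], [-0.989, 0.0008, -0.1477], [-0.0013, -1.0, 0.0033]]
```

View pics/s11.png

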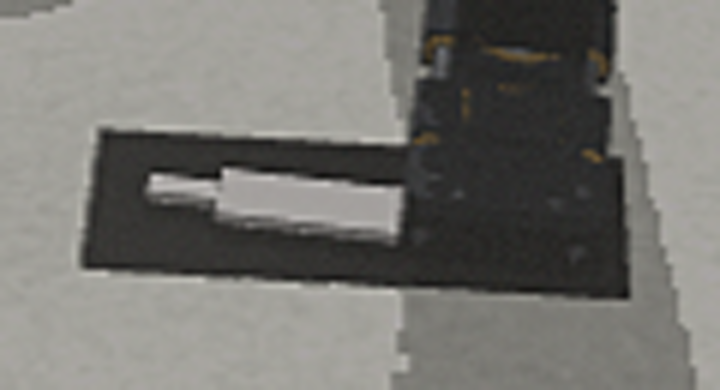

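The stick is above the mat, nose at (148,182), in nearly its original pose and about 3 mm up. Lowering the rest and checking the force.

jog_arm:
  increments:
    - [[0,0,0,0,0,-0.001,1],[0,0,0,0,0,-0.002,1],[0,0,0,0,0,-0.0025,1],[0,0,0,0,0,-0.0025,1]]

```text
time: 12.9
position: [0.4564, 0.1924, 0.0091]
tool_rot: [0.46, -0.535, 0.536, -0.463]
ft_force: [0.6, 0.2, -1.0]
grip_width: 0.0177
```

jog_arm:
  increments:
    - [[0,0,0,0,0,-0.0005,1],[0,0,0,0,0,-0.001,1],[0,0,0,0,0,-0.001,1]]

```text
time: 13.2
position: [0.4564, 0.1924, 0.0085]
tool_rot: [0.46, -0.535, 0.536, -0.463]
ft_force: [-0.3, 1.0, 3.6]
grip_width: 0.0176
```

Touchdown at 3.6 N. Releasing gently, only a little wider than the handle first, then rising.

jog_arm:
  increments:
    - [[0,0,0,0,0,0,0.5],[0,0,0,0,0,0,0.3],[0,0,0,0,0,0,0],[0,0,0,0,0,0,0],[0,0,0,0,0,0,0],[0,0,0,0,0,0,0]]
  squeeze: 10

```text
time: 13.8
position: [0.4564, 0.1924, 0.0084]
tool_rot: [0.46, -0.535, 0.536, -0.463]
ft_force: [-1.1, -0.4, -0.5]
grip_width: 0.0425
```

jog_arm:
  increments:
    - [[0,0,0,0,0,0.02,0],[0,0,0,0,0,0.05,0],[0,0,0,0,0,0.09,0],[0,0,0,0,0,0.13,0],[0,0,0,-0.04,0.04,0.17,0],[0,0,0,-0.06,0.08,0.2,0],[0,0,0,-0.06,0.12,0.2,0],[0,0,0,-0.06,0.12,0.2,0]]

```text
time: 14.6
position: [0.3962, 0.3167, 0.2108]
tool_rot: [0.459, -0.534, 0.535, -0.466]
ft_force: [-0.2, -0.7, 0.5]
grip_width: 0.0437
```

Run:
```python
from h import *
o=get_obs();print(o["time"],o["position"],o["grip_width"],o["ft_force"])
s=camera("scene")[:,:,::-1];t=camera("top")[:,:,::-1]
cv2.imwrite("pics/scene12.png",s)
cv2.imwrite("pics/s12.png",cv2.resize(np.ascontiguousarray(s[150:260,145:370]),None,fx=3.5,fy=3.5,interpolation=2))
cv2.imwrite("pics/t12.png",cv2.resize(np.ascontiguousarray(t[165:280,195:425]),None,fx=3.4,fy=3.4,interpolation=2))
```

```text
14.6 [0.39621007 0.31669832 0.2108091 ] 0.04369731785986209 [-0.21869363 -0.68853076  0.50896565]
```

View pics/s12.png

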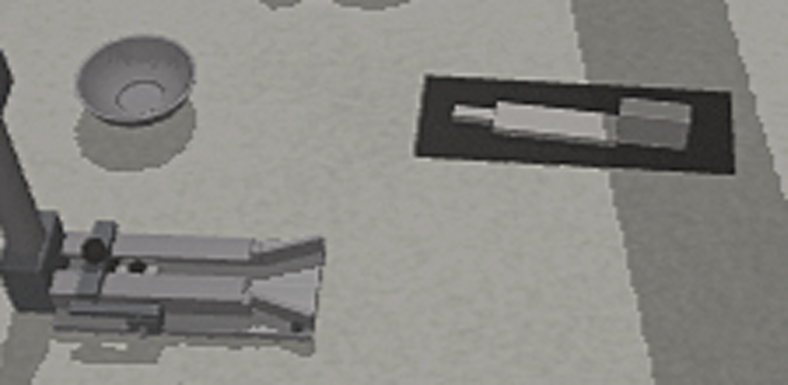

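View pics/t12.png

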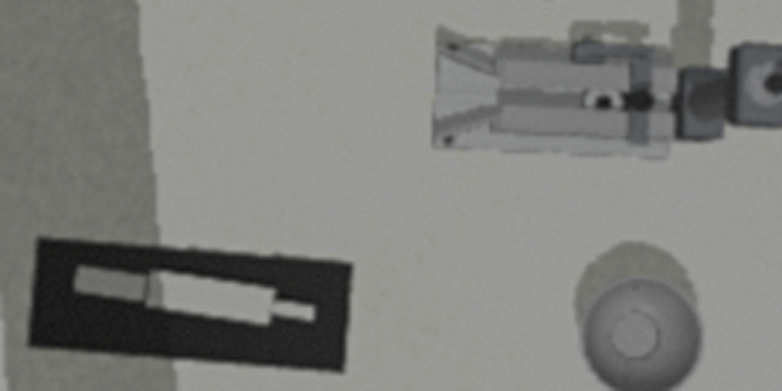

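View pics/scene12.png

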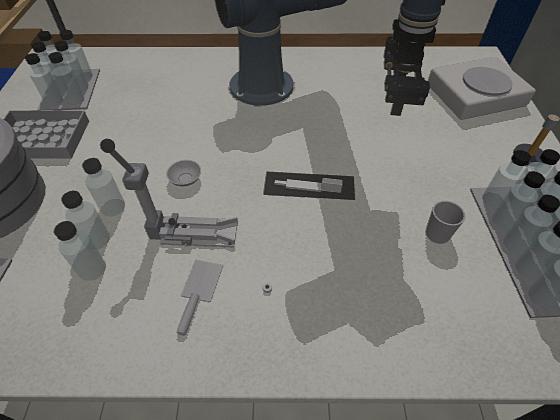

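The stick lies flat with its handle well inside the mat (top crop (110,283)). The cap is home at (602,99), and nothing else has moved. Handing in.

```bash
python3 -c "
from rig import *
print(hand_in())"
```

```text
the job is handed in; nothing more can be done
None
```

I pushed the cap home past the catch with the stick, laid the stick back on the mat and handed the job in at about 15 s. `hand_in()` gave no verdict.

- **Catch:** the highest push reading there was about 5 N. It dropped to about 0 N once the cap had snapped past.
- **End stop:** I pressed to a steady 10 N for about half a second. The cap moved roughly 2 mm against the cushion and came back by the same amount when I drew the stick out.
- **Force limits:** the highest reading was about 10 N, below the 20 N aim and the 24 N limit. Readings come only at the end of each move, so a short peak in between would not show.
- **Final pictures:** the cap lies in the slot past the catch. The stick is flat on the mat close to where it started, with its handle well inside the edges. The gripper is open and clear, and the bottles, dish, spare cap, spatula and beaker look unmoved.

**Checks that were inferred or disagreed:**
- I could not read the catch and cushion joints directly, so their state comes from the pictures and forces.
- The catch block appeared at track x of about 26 to 31 mm depending on the picture, so I went by contact force rather than that position.
- The top and scene views also differed by about 1.5 mm on where the nose sat sideways. I corrected by 1 mm, and the blade then entered the channel without resistance.

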